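# Press the pot cap, then index the carousel to the third click and hold it

### The arm

A 7-joint arm with a two-finger parallel gripper is mounted at the origin on a cart in front of the work surface, level with it; the furniture and walls round the work are solid. World frame = base frame: x ahead of the robot, y to its left, z up, the work surface at z = 0. Lengths are in m, angles in rad, forces in N, time in s.
With the tool pointing down it reaches from about 0.4 to 0.875 m from the base axis. Payload 19.3 kg.
Tool frame: the origin (TCP) lies at the very end of the fingers, on their centre line; the grasp point (between the pads) lies r.hold_point_z behind it (r.hold_point_z is the distance from the TCP to the grasp point, in m); z points along the fingers, y is the line along which they close (so a half turn about z gives the same grasp; the last joint's range is limited). The gripper opens to 85 mm and grips with 20 to 120 N. Pads are 22 mm wide; open, the fingers measure 114 mm over their backs; the gripper's body (76 mm by 85 mm) begins 54 mm behind the grasp point. The pads swing forward as they close: fully open they stand 13 mm farther back than shut.
Start: joints at [-1.35, 0.521, -0.036, 1.599, 0.021, 1.021, -0.113], TCP at [0.179, 0.599, 0.231] pointing down, gripper open.
Joint ranges: [-2.91, 2.91], [-0.3, 2.13], [-1.5, 1.42], [0.17, 2.43], [-1.26, 4.41], [0.16, 1.93], [-2.52, 2.52]. Speed limits (rad/s): [1.89, 1.89, 2.39, 2.39, 3.01, 3.01, 3.01].

### API

Orientations are given as a unit quaternion [w, x, y, z].
In Python, from cell import r gives the robot as it stands. The module is installed in compiled form; this text tells all that it offers.
- The arm moves only by the tool send_rows, never from a script. Its argument "series" is a list of rows, each an object of numbers: "x", "y", "z": the shift along the tool's x, y, z as a fraction of full scale; "ax", "ay", "az": the turn, a rotation vector about the tool's x, y, z as a fraction of full scale. In form: [{"x": .., "y": .., "z": .., "ax": .., "ay": .., "az": ..}, ...]. A call has 1 to 20 rows; each row is the pose to reach, as a shift and turn from the pose commanded when the call began, along the tool's axes at that moment, turning the shorter way round; what a row does not reach only later rows make up. Full scale, the value 1, is 200 mm for a shift and 180 degrees for a turn. A row lasts 1/10 s, in which the tool goes at most 50 mm and 8.59 degrees, less where a joint would pass 70% of its speed; a pose out of reach is approached as far as the arm can. A call with a number of a shift or a turn outside -1 to 1 is refused whole. A call with a gripper value outside its range is refused whole. "fingers" is the gripper command: -1 is shut, 1 is fully open, values between are in proportion, set as the call begins (left out, the last holds). The fingers move at their own pace and stop on an object; "force" is the grip in N (left out, the last holds). Time passes only in rows, so rows that repeat a pose let the fingers close. It gives the time, the measured TCP pose, the force, the opening and the grip force at its end, in the units of the state.
- r.get_state(): the state, without advancing time (a new reading comes with each control period).
- r.camera(name): name is "scene" or "top" or "wrist"; returns a dict with "color" (384x512x3 uint8, red, green, blue), "fx", "fy", "cx", "cy" (pixels), "k1" (the pictures are not rectified: a ray, as slopes to the right and down, at radius r is drawn at 1 + k1 r^2 times it, then the intrinsics apply), "view" (4x4, takes a point from world to camera coordinates). Camera axes: x right, y up, looking along -z (the intrinsics and any distortion apply to the point x, -y, -z); pixel columns grow to the right and rows downward; lengths in m; the calibration is good to about 2 mm. A picture is of the moment at which its call begins. There is no depth.
- r.sign_off(): hands the job in; it is judged then, once.
The state is a dict: "t": time; "joints": joint angles; "dq": joint speeds; "tau": joint torques, N m; "eef_pos": TCP position; "tool_rot": TCP orientation; "ft_force": force on the tool from outside, world axes, zero at the start; "ft_torque": the same for the moment, N m; "gripper_width": opening from 0.0 (shut) to 1.0 (fully open); "finger_force": force on a finger pad.
Only numpy, scipy, OpenCV 4.12 (cv2) and the standard library are available. Lean on these libraries where they do the work, as an engineer would, in place of code of your own. Each camera call takes 0.05 s, during which the arm holds its last target. There are 200 camera calls.

### The job

Press the cap of the sample pot under the press: pull the sprung lever all the way down to its stop, then ease it slowly back up until it is fully home, without letting it snap back. Then take the black bar knob in the middle of the carousel, turn it clockwise (seen from above) by three clicks and no further, so that the red-capped pot stands under the press, and finish while still gripping the knob there, because the carousel springs back when let go. Leave the other things on the bench alone.

Things in the scene. Friction and masses are not known exactly. Their poses are not given: they have to be found in the camera images.
- press: fixed white cap press, round base 244 mm across. Origin on the bench under the carousel's vertical axis; z up; +x points from that axis to the aluminium column (x 161 to 195, y +-25 mm) with the blue head and beam (x 60 to 195, y +-23, z 121 to 165 mm; ram at x 86). The lever arm reaches out to +y. Place and yaw vary.
- lever_ball (a point): centre of the black ball grip (34 mm diameter) at the end of the sprung press lever, an 11 mm steel rod. It moves on an arc of radius 150 mm about lever_pivot in the vertical plane parallel to the press's y and z axes (press x = 120 mm): 215 mm above the bench at home, 85 mm at the lower stop.
- lever_pivot (a point): the lever's level hinge axis (parallel to the press's x axis), at press x 120, y 34, z 150 mm. The point's axes turn with the lever.
- lever (a joint): press lever, rad: 0 = home, arm rising 0.45 rad above level; grows as the ball is pulled down; 0.9 = lower stop, arm 0.45 rad below level. A spring drives it home: about 4 N at the ball at home, 8 N at the lower stop. Let go, it snaps back; eased means under 1.5 rad/s (0.22 m/s at the ball). The ram moves down with it 22 mm.
- index_knob: black bar knob: flat-sided bar 56 x 20 mm, 32 mm high, on a 46 mm disc atop the carousel's 28 mm post; turns with it. Its x lies along the bar: along the press's x at home. Origin on the axis at the disc's underside, 159.5 mm above the bench; bar from 165.5 to 197.5 mm. Pots round it (centres 86 mm from the axis) reach up to 82 mm; the press head, 165 mm high, begins 60 mm from the axis.
- carousel (a joint): carousel and knob, rad: 0 = home stop, where it starts; grows clockwise seen from above. Clicks every 0.419 rad (24 deg): 0.419, 0.838, third 1.257 (red-capped pot under the ram); hard stop at the fifth, 2.094. A return spring (about 0.1 N m) beats the detents (0.07 N m), so it runs back home when let go; turning takes up to 0.2 N m.
- beaker: bystander: clear beaker 58 mm wide, 70 mm high; origin at the centre of its underside
- timer: bystander: small white timer, 66 x 66 x 16 mm, lying flat; origin at the centre of its underside
- spare_pot: bystander: a loose pot with yellow cap, 29 mm wide, 46 mm high, not in the press; origin at the centre of its underside
- tape_roll: bystander: green roll of tape, 64 mm across, 19 mm high, lying flat; origin at the centre of its underside
- media_bottle: bystander: bottle with pink contents and orange cap, 69 mm wide, 136 mm high; origin at the centre of its underside
- blue_marker: bystander: white and blue marker pen, 126 mm long, lying; origin under its middle

How it is judged:
By the outcome, as a careful person would: the job done as asked, in the order asked, and still so for the second after the job is handed in, while the arm keeps its last pose, push and grip.
It also fails if it takes over 53 s, if anything falls off the work surface, if the arm or the gripper's body presses on something with over 40 N, if the wrist force passes 120 N, or if a joint passes its speed limit or range.

## Working session

There is one attempt and no reset: what is moved stays moved. The work goes in short steps, Python scripts to look and compute and a tool call to move; the robot and the scene stay as the last step left them, time stands still between calls to the robot, and variables do not carry over. Pictures are saved under pics/ and viewed, at most 10 in all, crops included, and the job is handed in when it is done.

Besides the shell and the picture viewer there is one more tool, called after "Request:" as name(argument=value, ...), one argument or row to a line, values as JSON. send_rows: Moves the arm, as the interface text tells. Shift numbers are shares of 200 mm and turn numbers shares of 180 degrees, none past 1 either way. Its arguments: {"type":"object","properties":{"series":{"type":"array","items":{"type":"object","properties":{"x":{"type":"number"},"y":{"type":"number"},"z":{"type":"number"},"ax":{"type":"number"},"ay":{"type":"number"},"az":{"type":"number"}}}},"fingers":{"type":"number"},"force":{"type":"number"}},"required":["series"]}

```bash
mkdir -p pics; cat > h.py <<'E'
import numpy as np, cv2
from cell import r
from scipy.spatial.transform import Rotation as R
def ray(c,u,v):
    K=np.array([[c['fx'],0,c['cx']],[0,c['fy'],c['cy']],[0,0,1.]])
    p=cv2.undistortPoints(np.array([[[u,v]]],float),K,np.array([c['k1'],0,0,0.]))[0,0]
    V=np.array(c['view']); d=V[:3,:3].T@np.array([p[0],-p[1],-1]); o=-V[:3,:3].T@V[:3,3]
    return o,d/np.linalg.norm(d)
def plane(c,u,v,z):
    o,d=ray(c,u,v); return o+d*(z-o[2])/d[2]
def cross(a,b):
    (o1,d1),(o2,d2)=a,b
    s=np.linalg.lstsq(np.c_[d1,-d2],o2-o1,rcond=None)[0]
    p,q=o1+s[0]*d1,o2+s[1]*d2
    return (p+q)/2,np.linalg.norm(p-q)
def toq(): 
    q=r.get_state()['tool_rot']; return R.from_quat([q[1],q[2],q[3],q[0]])
def shift(p):  # world shift from current TCP to p, tool axes, units
    return toq().inv().apply(np.array(p)-r.get_state()['eef_pos'])/0.2
E
python3 - <<'E'
from h import *
s=r.get_state(); print({k:np.round(v,3) for k,v in s.items()}, r.hold_point_z); print(toq().as_matrix().round(3))
a=r.camera('scene');b=r.camera('top')
np.save('pics/s.npy',a,allow_pickle=True);np.save('pics/t.npy',b,allow_pickle=True)
for n,c in(('scene1',a),('top1',b)):
    cv2.imwrite(f'pics/{n}.png',cv2.resize(c['color'][:,:,::-1],(800,600),interpolation=cv2.INTER_CUBIC)); print(n,c['fx'],c['k1'],np.array(c['view']).round(3).tolist())
E
```

```text
{'t': np.float64(0.0), 'joints': array([-1.35 ,  0.522, -0.036,  1.6  ,  0.021,  1.021, -0.113]), 'dq': array([ 0.001,  0.001,  0.001, -0.001, -0.001, -0.002, -0.001]), 'tau': array([-1.0000e-03, -9.2711e+01,  1.9790e+00, -3.6995e+01,  1.8000e-02,
        8.0000e-03,  0.0000e+00]), 'eef_pos': array([0.179, 0.598, 0.231]), 'tool_rot': array([-0.   ,  0.145,  0.989, -0.001]), 'ft_force': array([-0.477, -0.443, -0.347]), 'ft_torque': array([-0.002, -0.015,  0.069]), 'finger_force': np.float64(0.0), 'gripper_width': np.float64(1.001)} 0.0187
[[-0.958  0.287 -0.   ]
 [ 0.287  0.958 -0.001]
 [-0.    -0.001 -1.   ]]
scene1 384.99184076207086 0.014032901133155456 [[0.52, -0.854, 0.017, -0.265], [0.616, 0.389, 0.685, -0.436], [-0.592, -0.346, 0.728, -1.177], [0.0, 0.0, 0.0, 1.0]]
top1 446.571478418476 -0.06383364489374795 [[-0.017, -1.0, 0.001, 0.009], [0.984, -0.017, 0.176, -0.548], [-0.176, 0.004, 0.984, -1.563], [0.0, 0.0, 0.0, 1.0]]
```

View pics/scene1.png

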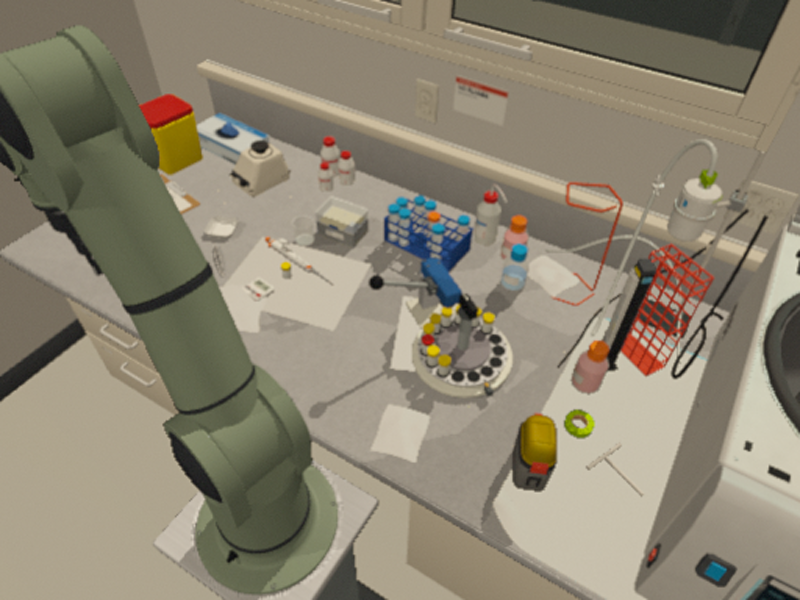

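View pics/top1.png

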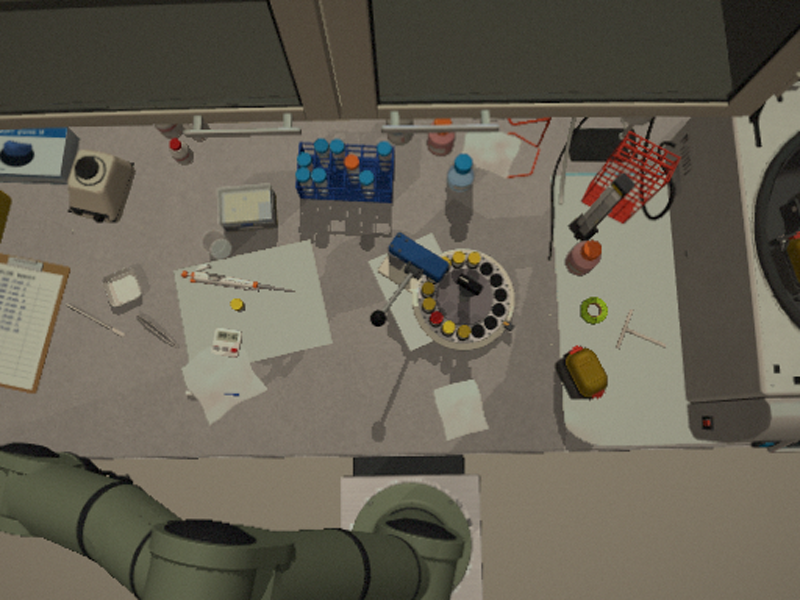

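The scene view shows the ball at about (376,283), the knob at (465,305) and the blue head at (438,280). The top view shows the ball at (378,318), the knob at (468,284) and the blue beam at (418,257), all in 800x600 pixels. Next I'll measure with masks.

```bash
cat > m.py <<'E'
from h import *
a=np.load('pics/s.npy',allow_pickle=True).item();b=np.load('pics/t.npy',allow_pickle=True).item()
def blob(c,box,f):
    x0,y0,x1,y1=[int(v*.64) for v in box]
    im=c['color'][y0:y1,x0:x1].astype(int)
    m=f(im).astype(np.uint8); n,l,st,ce=cv2.connectedComponentsWithStats(m)
    k=1+np.argmax(st[1:,4]); ys,xs=np.nonzero(l==k)
    rect=cv2.minAreaRect(np.c_[xs+x0,ys+y0].astype(np.float32))
    return ce[k]+[x0,y0],st[k,4],rect
dark=lambda im:im.max(2)<45
blue=lambda im:(im[...,2]-im[...,0]>40)
bs=blob(a,(360,268,392,298),dark);bt=blob(b,(365,305,392,332),dark)
print('ball',bs,bt,cross(ray(a,*bs[0]),ray(b,*bt[0])))
ks=blob(a,(448,288,482,322),dark);kt=blob(b,(452,268,486,298),dark)
print('knob',ks,kt,cross(ray(a,*ks[0]),ray(b,*kt[0])),plane(b,*kt[0],.19))
ht=blob(b,(380,225,455,290),blue);print('head',ht)
box=cv2.boxPoints(ht[2]);print(np.array([plane(b,*p,.165) for p in box]).round(4))
kb=cv2.boxPoints(kt[2]);print(np.array([plane(b,*p,.1975) for p in kb]).round(4))
E
python3 m.py
python3 - <<'E'
from m import *
c=b['color'][140:230,220:340,::-1]
d=a['color'][150:260,220:340,::-1]
cv2.imwrite('pics/crop1.png',np.hstack([cv2.resize(c,(480,360)),cv2.resize(d[10:100],(480,360))])[:, :800] if 0 else cv2.resize(np.hstack([c,d[10:100]]),(800,300),interpolation=cv2.INTER_CUBIC))
E
```

```text
ball (array([240.46938776, 180.42857143]), np.int32(49), ((240.5, 180.5), (7.0, 7.0), 90.0)) (array([241.57894737, 203.35526316]), np.int32(76), ((241.75001525878906, 203.25001525878906), (8.485280990600586, 9.192388534545898), 45.0)) (array([0.48137871, 0.05940754, 0.2181613 ]), np.float64(0.0027769254971535826))
knob (array([298.93181818, 196.85227273]), np.int32(88), ((298.576904296875, 196.1153564453125), (15.808956146240234, 6.933752536773682), 56.3099365234375)) (array([299.51677852, 183.06040268]), np.int32(149), ((298.6341552734375, 183.20733642578125), (16.554418563842773, 12.337727546691895), 38.65980529785156)) (array([ 0.55228506, -0.1329358 ,  0.18096671]), np.float64(0.004340987726908234)) [ 0.54926685 -0.13025595  0.19      ]
head (array([267.96583144, 163.48063781]), np.int32(439), ((267.4623718261719, 163.47622680664062), (37.95800018310547, 12.682333946228027), 32.2756462097168))
[[ 0.6413  0.0392  0.165 ]
 [ 0.6785  0.0157  0.165 ]
 [ 0.6059 -0.0916  0.165 ]
 [ 0.5693 -0.0678  0.165 ]]
[[ 0.5491 -0.0928  0.1975]
 [ 0.581  -0.1191  0.1975]
 [ 0.5456 -0.1605  0.1975]
[... 457 characters left out ...]
0234, 6.933752536773682), 56.3099365234375)) (array([299.51677852, 183.06040268]), np.int32(149), ((298.6341552734375, 183.20733642578125), (16.554418563842773, 12.337727546691895), 38.65980529785156)) (array([ 0.55228506, -0.1329358 ,  0.18096671]), np.float64(0.004340987726908234)) [ 0.54926685 -0.13025595  0.19      ]
head (array([267.96583144, 163.48063781]), np.int32(439), ((267.4623718261719, 163.47622680664062), (37.95800018310547, 12.682333946228027), 32.2756462097168))
[[ 0.6413  0.0392  0.165 ]
 [ 0.6785  0.0157  0.165 ]
 [ 0.6059 -0.0916  0.165 ]
 [ 0.5693 -0.0678  0.165 ]]
[[ 0.5491 -0.0928  0.1975]
 [ 0.581  -0.1191  0.1975]
 [ 0.5456 -0.1605  0.1975]
 [ 0.5139 -0.1341  0.1975]]
```

View pics/crop1.png

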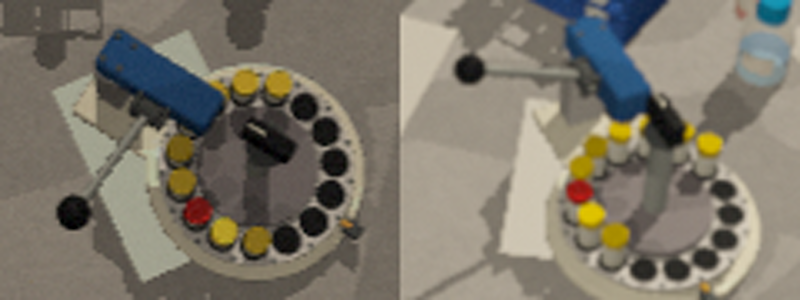

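The press yaw comes out at about 56° from both the head and the ball-to-knob line. The axis is near (0.553,-0.131) and the ball near (0.481,0.061,0.216), which agrees with the given geometry. Now I'll move above the ball.

Request:
send_rows(
  series=[
    {"x":-0.2,"y":-0.2,"z":-0.35},
    {"x":-0.5,"y":-0.5,"z":-0.35},
    {"x":-1,"y":-1,"z":-0.35},
    {"x":-1,"y":-1,"z":-0.35},
    {"x":-1,"y":-1,"z":-0.35},
    {"x":-1,"y":-1,"z":-0.35},
    {"x":-1,"y":-1,"z":-0.35},
    {"x":-1,"y":-1,"z":-0.35},
  ],
  fingers=1,
  force=50,
)

```text
$.series[0]: bad value
```

Request:
send_rows(
  series=[
    {"x":-0.9,"y":-0.95,"az":0.096},
    {"x":-0.9,"y":-0.95,"az":0.096},
    {"x":-0.9,"y":-0.95,"az":0.096},
    {"x":-0.9,"y":-0.95,"az":0.096},
    {"x":-0.9,"y":-0.95,"az":0.096},
    {"x":-0.9,"y":-0.95,"az":0.096},
    {"x":-0.9,"y":-0.95,"az":0.096},
    {"x":-0.9,"y":-0.95,"az":0.096},
  ],
)

```text
$.series[0]: bad value
```

```bash
python3 - <<'E'
from h import *
s=r.get_state();print(s['t'],s['eef_pos'],s['joints'].round(2) if hasattr(s['joints'],'round') else s['joints'],shift([.481,.062,.29]));print(toq().as_matrix().round(3))
print(np.degrees(np.arctan2(*toq().as_matrix()[[1,0],1])))
E
```

```text
0.1 [0.17913824 0.59847224 0.23077842] [-1.35  0.52 -0.04  1.6   0.02  1.02 -0.11] [-2.21503963 -2.13731267 -0.29368106]
[[-0.958  0.287 -0.   ]
 [ 0.287  0.958 -0.001]
 [-0.    -0.001 -1.   ]]
73.33886538460266
```

Both calls were refused, so perhaps every row needs all six keys.

Request:
send_rows(
  series=[
    {"x":-0.2,"y":-0.2,"z":-0.3,"ax":0,"ay":0,"az":0},
    {"x":-0.5,"y":-0.5,"z":-0.3,"ax":0,"ay":0,"az":0},
    {"x":-1,"y":-1,"z":-0.3,"ax":0,"ay":0,"az":0},
    {"x":-1,"y":-1,"z":-0.3,"ax":0,"ay":0,"az":0},
    {"x":-1,"y":-1,"z":-0.3,"ax":0,"ay":0,"az":0},
    {"x":-1,"y":-1,"z":-0.3,"ax":0,"ay":0,"az":0},
    {"x":-1,"y":-1,"z":-0.3,"ax":0,"ay":0,"az":0},
    {"x":-1,"y":-1,"z":-0.3,"ax":0,"ay":0,"az":0},
  ],
  fingers=1,
  force=50,
)

```text
t: 0.9
eef_pos: [0.314, 0.3491, 0.2915]
tool_rot: [0.0, 0.146, 0.989, 0.0]
ft_force: [-0.3, 0.9, 0.6]
gripper_width: 0.997
finger_force: 0.0
```

Request:
send_rows(
  series=[
    {"x":-0.9,"y":-0.9,"z":0,"ax":0,"ay":0,"az":0.096},
    {"x":-0.9,"y":-0.9,"z":0,"ax":0,"ay":0,"az":0.096},
    {"x":-0.9,"y":-0.9,"z":0,"ax":0,"ay":0,"az":0.096},
    {"x":-0.9,"y":-0.9,"z":0,"ax":0,"ay":0,"az":0.096},
    {"x":-0.9,"y":-0.9,"z":0,"ax":0,"ay":0,"az":0.096},
    {"x":-0.9,"y":-0.9,"z":0,"ax":0,"ay":0,"az":0.096},
    {"x":-0.9,"y":-0.9,"z":0,"ax":0,"ay":0,"az":0.096},
    {"x":-0.9,"y":-0.9,"z":0,"ax":0,"ay":0,"az":0.096},
  ],
)

```text
t: 1.7
eef_pos: [0.4339, 0.1273, 0.291]
tool_rot: [-0.0, 0.291, 0.957, -0.0]
ft_force: [0.3, 0.4, -0.0]
gripper_width: 0.999
finger_force: 0.0
```

```bash
python3 - <<'E'
from h import *
s=r.get_state();print(s['t'],s['eef_pos'],np.round(s['joints'],2),shift([.481,.062,.29]))
print(np.degrees(np.arctan2(*toq().as_matrix()[[1,0],1])))
E
```

```text
1.7 [0.43385904 0.12729957 0.29102904] [-0.65  0.18  0.27  1.97 -0.06  1.01  0.63] [-0.37756169 -0.14002239  0.00499498]
56.17435754248389
```

Request:
send_rows(
  series=[
    {"x":-0.3,"y":-0.12,"z":0,"ax":0,"ay":0,"az":0},
    {"x":-0.38,"y":-0.14,"z":0,"ax":0,"ay":0,"az":0},
    {"x":-0.38,"y":-0.14,"z":0,"ax":0,"ay":0,"az":0},
    {"x":-0.38,"y":-0.14,"z":0,"ax":0,"ay":0,"az":0},
  ],
)

```text
t: 2.1
eef_pos: [0.4814, 0.0614, 0.291]
tool_rot: [-0.0, 0.291, 0.957, -0.0]
ft_force: [-1.3, 1.4, 0.4]
gripper_width: 1.003
finger_force: 0.0
```

```bash
python3 - <<'E'
from h import *
c=r.camera('wrist');np.save('pics/w1.npy',c,allow_pickle=True)
cv2.imwrite('pics/w1.png',cv2.resize(c['color'][:,:,::-1],(800,600)))
s=r.get_state();print(s['t'],s['eef_pos'])
V=np.array(c['view']);print(-V[:3,:3].T@V[:3,3],c['fx'],V[:3,:3].round(2))
E
```

```text
2.15 [0.48118799 0.06181181 0.29103236]
[0.42792729 0.09697862 0.43349736] 335.6762495175939 [[ 0.56  0.83 -0.  ]
 [-0.8   0.54 -0.26]
 [-0.22  0.15  0.97]]
```

View pics/w1.png

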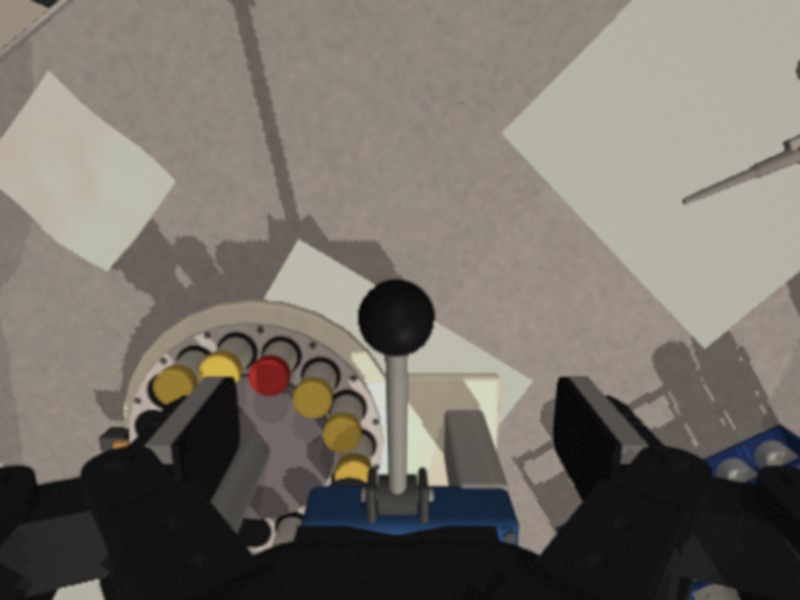

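The wrist view shows the ball at (396,317) with radius 38, and the rod runs straight down the image, so the yaw matches. The open fingers straddle the ball.

```bash
python3 - <<'E'
from h import *
c=np.load('pics/w1.npy',allow_pickle=True).item()
m=(c['color'][170:235,225:285].max(2)<45).astype(np.uint8)
n,l,st,ce=cv2.connectedComponentsWithStats(m);k=1+np.argmax(st[1:,4]);print(st[k])
cs,_=cv2.findContours((l==k).astype(np.uint8),0,2);(x,y),rr=cv2.minEnclosingCircle(cs[0]);print(x+225,y+170,rr,ce[k]+[225,170])
p=plane(c,x+225,y+170,.215);print('ball',p)
o,d=ray(c,x+225,y+170);print('dist by size',.017*c['fx']/rr,np.linalg.norm(p-o))
q=plane(c,397.5*.64,470*.64,.160);v=p-q;print('rod yaw',np.degrees(np.arctan2(v[1],v[0]))-90)
yaw=np.radians(56);ex=np.array([np.cos(yaw),np.sin(yaw)]);ey=np.array([-ex[1],ex[0]])
print('axis from ball',p[:2]-.12*ex-.169*ey)
print(shift([p[0],p[1],.215-r.hold_point_z]))
E
```

```text
[   5    9   48   48 1771]
253.06896591186523 202.78275680541992 23.997446060180664 [253.10784867 202.78486731]
ball [0.48396219 0.0590214  0.215     ]
dist by size 0.2377959816010577 0.2287394971570088
rod yaw 56.68713605589511
axis from ball [ 0.55696639 -0.13496671]
[-0.01965798 -0.00377694  0.47364741]
```

Request:
send_rows(
  series=[
    {"x":-0.02,"y":-0.004,"z":0.2,"ax":0,"ay":0,"az":0},
    {"x":-0.02,"y":-0.004,"z":0.35,"ax":0,"ay":0,"az":0},
    {"x":-0.02,"y":-0.004,"z":0.44,"ax":0,"ay":0,"az":0},
    {"x":-0.02,"y":-0.004,"z":0.485,"ax":0,"ay":0,"az":0},
    {"x":-0.02,"y":-0.004,"z":0.485,"ax":0,"ay":0,"az":0},
    {"x":-0.02,"y":-0.004,"z":0.485,"ax":0,"ay":0,"az":0},
  ],
)

```text
t: 2.75
eef_pos: [0.4848, 0.0579, 0.1951]
tool_rot: [0.0, 0.291, 0.957, 0.0]
ft_force: [-0.1, -0.8, 0.5]
gripper_width: 0.999
finger_force: 0.0
```

Request:
send_rows(
  series=[
    {"x":0,"y":0,"z":0,"ax":0,"ay":0,"az":0},
    {"x":0,"y":0,"z":0,"ax":0,"ay":0,"az":0},
    {"x":0,"y":0,"z":0,"ax":0,"ay":0,"az":0},
    {"x":0,"y":0,"z":0,"ax":0,"ay":0,"az":0},
    {"x":0,"y":0,"z":0,"ax":0,"ay":0,"az":0},
    {"x":0,"y":0,"z":0,"ax":0,"ay":0,"az":0},
    {"x":0,"y":0,"z":0,"ax":0,"ay":0,"az":0},
    {"x":0,"y":0,"z":0,"ax":0,"ay":0,"az":0},
  ],
  fingers=-1,
  force=50,
)

```text
t: 3.55
eef_pos: [0.4854, 0.0584, 0.1949]
tool_rot: [0.001, 0.291, 0.957, 0.001]
ft_force: [2.2, 7.7, 4.2]
gripper_width: 0.371
finger_force: 49.0
```

```bash
python3 - <<'E'
from h import *
s=r.get_state();print(s['t'],s['eef_pos'],s['ft_force'],s['ft_torque'],s['gripper_width'],s['finger_force'])
for t in np.arange(0,.91,.075): a=.45-t; print(round(t,3),np.round([.15*(np.cos(a)-np.cos(.45))/.2, -.15*(np.sin(a)-np.sin(.45))/.2],3))
E
```

```text
3.55 [0.4854378  0.05843152 0.19494974] [2.23315592 7.71984602 4.2149457 ] [ 1.63087405 -0.43874844  0.03595455] 0.3711513095944348 49.04930591583252
0.0 [ 0. -0.]
0.075 [0.023 0.052]
0.15 [0.041 0.105]
0.225 [0.056 0.159]
0.3 [0.066 0.214]
0.375 [0.073 0.27 ]
0.45 [0.075 0.326]
0.525 [0.073 0.382]
0.6 [0.066 0.438]
0.675 [0.056 0.494]
0.75 [0.041 0.548]
0.825 [0.023 0.601]
0.9 [0.    0.652]
```

Request:
send_rows(
  series=[
    {"x":0.02,"y":0,"z":0.05,"ax":0,"ay":0,"az":0},
    {"x":0.04,"y":0,"z":0.105,"ax":0,"ay":0,"az":0},
    {"x":0.056,"y":0,"z":0.16,"ax":0,"ay":0,"az":0},
    {"x":0.066,"y":0,"z":0.215,"ax":0,"ay":0,"az":0},
    {"x":0.073,"y":0,"z":0.27,"ax":0,"ay":0,"az":0},
    {"x":0.075,"y":0,"z":0.325,"ax":0,"ay":0,"az":0},
    {"x":0.073,"y":0,"z":0.38,"ax":0,"ay":0,"az":0},
    {"x":0.066,"y":0,"z":0.44,"ax":0,"ay":0,"az":0},
    {"x":0.056,"y":0,"z":0.495,"ax":0,"ay":0,"az":0},
    {"x":0.04,"y":0,"z":0.55,"ax":0,"ay":0,"az":0},
    {"x":0.023,"y":0,"z":0.6,"ax":0,"ay":0,"az":0},
    {"x":0,"y":0,"z":0.65,"ax":0,"ay":0,"az":0},
    {"x":0,"y":0,"z":0.65,"ax":0,"ay":0,"az":0},
    {"x":0,"y":0,"z":0.65,"ax":0,"ay":0,"az":0},
  ],
)

```text
t: 4.95
eef_pos: [0.4859, 0.0582, 0.0646]
tool_rot: [0.001, 0.292, 0.957, 0.001]
ft_force: [2.1, 7.6, 7.9]
gripper_width: 0.369
finger_force: 53.2
```

```bash
python3 - <<'E'
from h import *
s=r.get_state();print(s['t'],s['eef_pos'],s['ft_force'],s['ft_torque'],s['gripper_width'],s['finger_force'])
c=r.camera('wrist');np.save('pics/w2.npy',c,allow_pickle=True)
cv2.imwrite('pics/w2.png',c['color'][:,:,::-1])
E
```

```text
4.95 [0.4858671  0.05816669 0.06464893] [2.10911718 7.64787381 7.89511465] [ 1.23720448 -0.53069216 -0.15828643] 0.3690981992460973 53.17330598831177
```

View pics/w2.png

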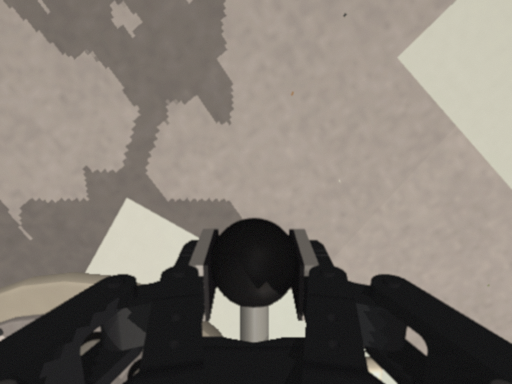

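The ball is held at (254,262), centred between the pads. The force is 7.9 N, which is the spring alone, so I'll press a little further to confirm the stop.

Request:
send_rows(
  series=[
    {"x":-0.005,"y":0,"z":0.01,"ax":0,"ay":0,"az":0},
    {"x":-0.01,"y":0,"z":0.02,"ax":0,"ay":0,"az":0},
    {"x":-0.01,"y":0,"z":0.025,"ax":0,"ay":0,"az":0},
    {"x":-0.01,"y":0,"z":0.025,"ax":0,"ay":0,"az":0},
  ],
)

```text
t: 5.4
eef_pos: [0.4877, 0.057, 0.0601]
tool_rot: [0.001, 0.292, 0.957, 0.001]
ft_force: [1.7, 6.2, 13.9]
gripper_width: 0.37
finger_force: 53.8
```

Request:
send_rows(
  series=[
    {"x":0,"y":0,"z":0.01,"ax":0,"ay":0,"az":0},
    {"x":0,"y":0,"z":0.02,"ax":0,"ay":0,"az":0},
    {"x":0,"y":0,"z":0.02,"ax":0,"ay":0,"az":0},
  ],
)

```text
t: 5.7
eef_pos: [0.4886, 0.0565, 0.0565]
tool_rot: [0.002, 0.292, 0.956, 0.001]
ft_force: [3.7, 1.6, 19.1]
gripper_width: 0.37
finger_force: 56.9
```

```bash
python3 - <<'E'
from h import *
s=r.get_state();print(s['t'],s['eef_pos'],s['ft_force'])
a=r.camera('scene');b=r.camera('top')
for n,c in (('s3',a),('t3',b)): np.save(f'pics/{n}.npy',c,allow_pickle=True)
w=r.camera('wrist');m=(w['color'][200:320,200:310].max(2)<45)
cv2.imwrite('pics/w3.png',np.hstack([w['color'][150:384,130:390,::-1],cv2.resize(a['color'][130:230,190:330,::-1],(328,234))]))
E
```

```text
5.7 [0.48860403 0.05652943 0.0565289 ] [ 3.73831825  1.62495904 19.06519302]
```

View pics/w3.png

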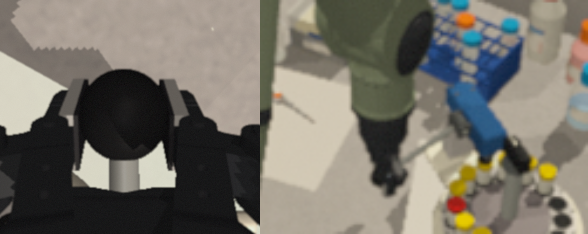

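The force is now 19 N against 8 N of spring, so the lever is firmly on its stop. Now I'll ease it back up at about 0.5 rad/s.

Request:
send_rows(
  series=[
    {"x":0.005,"y":0,"z":-0.025,"ax":0,"ay":0,"az":0},
    {"x":0.01,"y":0,"z":-0.045,"ax":0,"ay":0,"az":0},
    {"x":0.025,"y":0,"z":-0.079,"ax":0,"ay":0,"az":0},
    {"x":0.039,"y":0,"z":-0.114,"ax":0,"ay":0,"az":0},
    {"x":0.051,"y":0,"z":-0.15,"ax":0,"ay":0,"az":0},
    {"x":0.061,"y":0,"z":-0.186,"ax":0,"ay":0,"az":0},
    {"x":0.07,"y":0,"z":-0.222,"ax":0,"ay":0,"az":0},
    {"x":0.076,"y":0,"z":-0.259,"ax":0,"ay":0,"az":0},
    {"x":0.081,"y":0,"z":-0.296,"ax":0,"ay":0,"az":0},
    {"x":0.084,"y":0,"z":-0.334,"ax":0,"ay":0,"az":0},
    {"x":0.085,"y":0,"z":-0.371,"ax":0,"ay":0,"az":0},
    {"x":0.084,"y":0,"z":-0.409,"ax":0,"ay":0,"az":0},
    {"x":0.081,"y":0,"z":-0.446,"ax":0,"ay":0,"az":0},
    {"x":0.076,"y":0,"z":-0.483,"ax":0,"ay":0,"az":0},
    {"x":0.07,"y":0,"z":-0.52,"ax":0,"ay":0,"az":0},
    {"x":0.061,"y":0,"z":-0.557,"ax":0,"ay":0,"az":0},
    {"x":0.051,"y":0,"z":-0.593,"ax":0,"ay":0,"az":0},
    {"x":0.039,"y":0,"z":-0.628,"ax":0,"ay":0,"az":0},
    {"x":0.025,"y":0,"z":-0.66,"ax":0,"ay":0,"az":0},
    {"x":0.025,"y":0,"z":-0.66,"ax":0,"ay":0,"az":0},
  ],
)

```text
t: 7.85
eef_pos: [0.4806, 0.0615, 0.1864]
tool_rot: [-0.002, 0.291, 0.957, 0.0]
ft_force: [-1.4, 19.9, -19.5]
gripper_width: 0.376
finger_force: 56.9
```

Request:
send_rows(
  series=[
    {"x":-0.006,"y":0,"z":-0.015,"ax":0,"ay":0,"az":0},
    {"x":-0.012,"y":0,"z":-0.03,"ax":0,"ay":0,"az":0},
    {"x":-0.015,"y":0,"z":-0.038,"ax":0,"ay":0,"az":0},
    {"x":-0.015,"y":0,"z":-0.038,"ax":0,"ay":0,"az":0},
  ],
)

```text
t: 8.25
eef_pos: [0.4818, 0.0604, 0.1921]
tool_rot: [-0.003, 0.29, 0.957, -0.0]
ft_force: [2.5, 25.2, -55.1]
gripper_width: 0.37
finger_force: 55.1
```

The ball had slid a few millimetres in the pads, so the lever is already hard against its home stop (-55 N). I'll relax that before opening.

Request:
send_rows(
  series=[
    {"x":0.006,"y":0,"z":0.018,"ax":0,"ay":0,"az":0},
    {"x":0.01,"y":0,"z":0.03,"ax":0,"ay":0,"az":0},
    {"x":0.01,"y":0,"z":0.03,"ax":0,"ay":0,"az":0},
  ],
)

```text
t: 8.55
eef_pos: [0.4811, 0.0613, 0.1887]
tool_rot: [-0.002, 0.29, 0.957, 0.001]
ft_force: [-16.0, 19.3, 15.2]
gripper_width: 0.367
finger_force: 59.8
```

Request:
send_rows(
  series=[
    {"x":0.006,"y":0,"z":-0.005,"ax":0,"ay":0,"az":0},
    {"x":0.008,"y":0,"z":-0.012,"ax":0,"ay":0,"az":0},
    {"x":0.008,"y":0,"z":-0.012,"ax":0,"ay":0,"az":0},
  ],
)

```text
t: 8.85
eef_pos: [0.4815, 0.0609, 0.1906]
tool_rot: [-0.0, 0.291, 0.957, 0.001]
ft_force: [7.7, 12.3, -24.0]
gripper_width: 0.367
finger_force: 57.1
```

About 21 N upward against the home stop. I'll release and rise, then go above the knob.

Request:
send_rows(
  series=[
    {"x":0,"y":0,"z":0,"ax":0,"ay":0,"az":0},
    {"x":0,"y":0,"z":0,"ax":0,"ay":0,"az":0},
    {"x":0,"y":0,"z":0,"ax":0,"ay":0,"az":0},
    {"x":0,"y":0,"z":0,"ax":0,"ay":0,"az":0},
    {"x":0,"y":0,"z":0,"ax":0,"ay":0,"az":0},
    {"x":0,"y":0,"z":0,"ax":0,"ay":0,"az":0},
    {"x":0,"y":0,"z":0,"ax":0,"ay":0,"az":0},
  ],
  fingers=1,
)

```text
t: 9.55
eef_pos: [0.4816, 0.0591, 0.1913]
tool_rot: [0.0, 0.292, 0.956, 0.0]
ft_force: [0.1, 0.0, 0.9]
gripper_width: 1.0
finger_force: 0.0
```

Request:
send_rows(
  series=[
    {"x":0,"y":0,"z":-0.1,"ax":0,"ay":0,"az":0},
    {"x":0,"y":0,"z":-0.3,"ax":0,"ay":0,"az":0},
    {"x":0,"y":0,"z":-0.5,"ax":0,"ay":0,"az":0},
    {"x":-0.1,"y":-0.1,"z":-0.6,"ax":0,"ay":0,"az":0.05},
    {"x":-0.3,"y":-0.2,"z":-0.6,"ax":0,"ay":0,"az":0.1},
    {"x":-0.5,"y":-0.35,"z":-0.6,"ax":0,"ay":0,"az":0.15},
    {"x":-0.7,"y":-0.5,"z":-0.6,"ax":0,"ay":0,"az":0.2},
    {"x":-0.845,"y":-0.6,"z":-0.6,"ax":0,"ay":0,"az":0.25},
    {"x":-0.845,"y":-0.6,"z":-0.6,"ax":0,"ay":0,"az":0.3},
    {"x":-0.845,"y":-0.6,"z":-0.6,"ax":0,"ay":0,"az":0.35},
    {"x":-0.845,"y":-0.6,"z":-0.6,"ax":0,"ay":0,"az":0.4},
    {"x":-0.845,"y":-0.6,"z":-0.6,"ax":0,"ay":0,"az":0.45},
    {"x":-0.845,"y":-0.6,"z":-0.6,"ax":0,"ay":0,"az":0.5},
    {"x":-0.845,"y":-0.6,"z":-0.6,"ax":0,"ay":0,"az":0.5},
    {"x":-0.845,"y":-0.6,"z":-0.6,"ax":0,"ay":0,"az":0.5},
    {"x":-0.845,"y":-0.6,"z":-0.6,"ax":0,"ay":0,"az":0.5},
  ],
)

```text
t: 11.15
eef_pos: [0.5548, -0.1346, 0.3113]
tool_rot: [0.0, 0.882, 0.471, -0.0]
ft_force: [-0.9, 0.3, -0.8]
gripper_width: 0.999
finger_force: 0.0
```

```bash
python3 - <<'E'
from h import *
c=r.camera('wrist');np.save('pics/w4.npy',c,allow_pickle=True)
cv2.imwrite('pics/w4.png',cv2.resize(c['color'][:,:,::-1],(800,600)))
s=r.get_state();print(s['t'],s['eef_pos'],np.round(s['joints'],2),s['ft_force'])
print(np.degrees(np.arctan2(*toq().as_matrix()[[1,0],1])))
a=r.camera('scene');b=r.camera('top')
for n,c in (('s4',a),('t4',b)): np.save(f'pics/{n}.npy',c,allow_pickle=True)
from m import blob,dark
bs=blob(a,(360,268,392,298),dark);bt=blob(b,(365,305,392,332),dark)
print('ball',bs[0],bs[1],bt[0],bt[1])
E
```

```text
11.2 [ 0.55476588 -0.1347104   0.3112815 ] [-0.4   0.45  0.76  1.67 -0.33  1.16 -0.13] [ 0.15212333 -0.85661747 -0.66377207]
-33.8040540177218
ball (array([240.46938776, 180.42857143]), np.int32(49), ((240.5, 180.5), (7.0, 7.0), 90.0)) (array([241.57894737, 203.35526316]), np.int32(76), ((241.75001525878906, 203.25001525878906), (8.485280990600586, 9.192388534545898), 45.0)) (array([0.48137871, 0.05940754, 0.2181613 ]), np.float64(0.0027769254971535826))
knob (array([298.93181818, 196.85227273]), np.int32(88), ((298.576904296875, 196.1153564453125), (15.808956146240234, 6.933752536773682), 56.3099365234375)) (array([299.51677852, 183.06040268]), np.int32(149), ((298.6341552734375, 183.20733642578125), (16.554418563842773, 12.337727546691895), 38.65980529785156)) (array([ 0.55228506, -0.1329358 ,  0.18096671]), np.float64(0.004340987726908234)) [ 0.54926685 -0.13025595  0.19      ]
head (array([267.96583144, 163.48063781]), np.int32(439), ((267.4623718261719, 163.47622680664062), (37.95800018310547, 12.682333946228027), 32.2756462097168))
[[ 0.6413  0.0392  0.165 ]
 [ 0.6785  0.0157  0.165 ]
 [ 0.6059 -0.0916  0.165 ]
 [ 0.5693 -0.0678  0.165 ]]
[[ 0.5491 -0.0928  0.1975]
 [ 0.581  -0.1191  0.1975]
 [ 0.5456 -0.1605  0.1975]
 [ 0.5139 -0.1341  0.1975]]
ball [240.31578947 180.47368421] 38 [241.57894737 203.35526316] 76
```

View pics/w4.png

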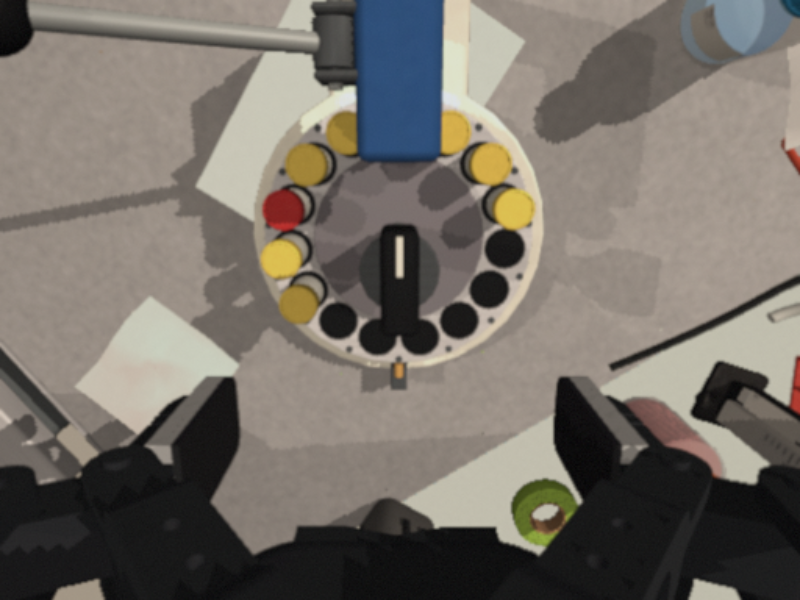

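The ball is back home, at the same pixels as at the start. The knob bar is upright in the wrist image, with its centre near (400,275), far end at row 228 and near end at row 333.

```bash
python3 - <<'E' 2>&1 | tail -8
from h import *
c=np.load('pics/w4.npy',allow_pickle=True).item()
g=c['color'].max(2)
xs=[]
for row in (160,170,200):
    i=np.nonzero(g[row,235:280]<40)[0]+235; print(row,i.min(),i.max(),end=' ')
col=np.nonzero(g[135:225,250]<40)[0]+135; print('rows',col.min(),col.max())
f=plane(c,255.5,col.min()-.5,.1975);print('far end',f)
yaw=np.radians(56);ex=np.array([np.cos(yaw),np.sin(yaw)]);print('axis',f[:2]-.028*ex)
l=plane(c,*(243.5,165),.1975);q=plane(c,*(267.5,165),.1975);print(l,q,np.linalg.norm(l-q))
h=[plane(c,u*.64,159*.64,.165) for u in (357,440)];h=np.mean(h,0);print('axis by head',h[:2]-.06*ex)
E
```

```text
160 243 267 170 243 267 200 244 266 rows 144 221
far end [ 0.57573836 -0.10883696  0.1975    ]
axis [ 0.56008096 -0.13205001]
[ 0.55878298 -0.11748804  0.1975    ] [ 0.57423104 -0.12784061  0.1975    ] 0.018596193928887242
axis by head [ 0.55898285 -0.13310812]
```

Request:
send_rows(
  series=[
    {"x":0.02,"y":0.011,"z":0.2,"ax":0,"ay":0,"az":0},
    {"x":0.02,"y":0.011,"z":0.4,"ax":0,"ay":0,"az":0},
    {"x":0.02,"y":0.011,"z":0.55,"ax":0,"ay":0,"az":0},
    {"x":0.02,"y":0.011,"z":0.65,"ax":0,"ay":0,"az":0},
    {"x":0.02,"y":0.011,"z":0.7,"ax":0,"ay":0,"az":0},
    {"x":0.02,"y":0.011,"z":0.7,"ax":0,"ay":0,"az":0},
    {"x":0.02,"y":0.011,"z":0.7,"ax":0,"ay":0,"az":0},
  ],
)

```text
t: 12.0
eef_pos: [0.5592, -0.1329, 0.1722]
tool_rot: [0.0, 0.883, 0.47, 0.0]
ft_force: [-0.7, 0.2, 0.7]
gripper_width: 0.996
finger_force: 0.0
```

Request:
send_rows(
  series=[
    {"x":0,"y":0,"z":0,"ax":0,"ay":0,"az":0},
    {"x":0,"y":0,"z":0,"ax":0,"ay":0,"az":0},
    {"x":0,"y":0,"z":0,"ax":0,"ay":0,"az":0},
    {"x":0,"y":0,"z":0,"ax":0,"ay":0,"az":0},
    {"x":0,"y":0,"z":0,"ax":0,"ay":0,"az":0},
    {"x":0,"y":0,"z":0,"ax":0,"ay":0,"az":0},
    {"x":0,"y":0,"z":0,"ax":0,"ay":0,"az":0},
    {"x":0,"y":0,"z":0,"ax":0,"ay":0,"az":0},
    {"x":0,"y":0,"z":0,"ax":0,"ay":0,"az":0},
    {"x":0,"y":0,"z":0,"ax":0,"ay":0,"az":0},
  ],
  fingers=-1,
  force=80,
)

```text
t: 13.0
eef_pos: [0.5584, -0.1322, 0.1717]
tool_rot: [-0.001, 0.883, 0.47, -0.0]
ft_force: [-7.3, 3.5, 12.3]
gripper_width: 0.216
finger_force: 79.7
```

```bash
python3 - <<'E'
from h import *
s=r.get_state();print(s['t'],s['eef_pos'],np.round(s['joints'],2),s['ft_force'],s['ft_torque'],s['gripper_width'])
print(np.degrees(np.arctan2(*toq().as_matrix()[[1,0],1])))
c=r.camera('wrist');np.save('pics/w5.npy',c,allow_pickle=True)
cv2.imwrite('pics/w5.png',c['color'][:,:,::-1])
E
```

```text
13.0 [ 0.55841437 -0.13221882  0.17171442] [-0.32  0.61  0.65  1.82 -0.47  0.88 -0.03] [-7.33529343  3.47070797 12.31891095] [0.85363244 1.45008373 0.12011067] 0.21648774284065445
-33.92937457453735
```

View pics/w5.png

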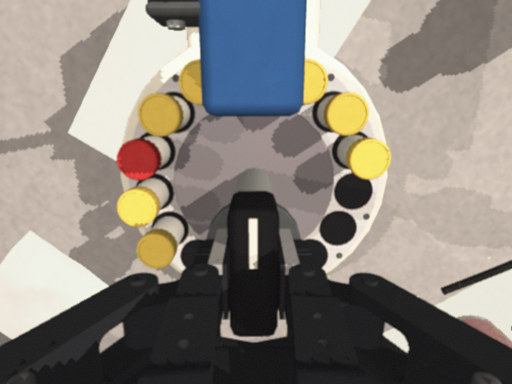

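The bar is gripped centrally between the pads at (252,265). Now I'll turn clockwise to just short of 72° and then finish slowly.

Request:
send_rows(
  series=[
    {"x":0,"y":0,"z":-0.005,"ax":0,"ay":0,"az":0.015},
    {"x":0,"y":0,"z":-0.005,"ax":0,"ay":0,"az":0.035},
    {"x":0,"y":0,"z":-0.005,"ax":0,"ay":0,"az":0.06},
    {"x":0,"y":0,"z":-0.005,"ax":0,"ay":0,"az":0.085},
    {"x":0,"y":0,"z":-0.005,"ax":0,"ay":0,"az":0.11},
    {"x":0,"y":0,"z":-0.005,"ax":0,"ay":0,"az":0.135},
    {"x":0,"y":0,"z":-0.005,"ax":0,"ay":0,"az":0.16},
    {"x":0,"y":0,"z":-0.005,"ax":0,"ay":0,"az":0.185},
    {"x":0,"y":0,"z":-0.005,"ax":0,"ay":0,"az":0.21},
    {"x":0,"y":0,"z":-0.005,"ax":0,"ay":0,"az":0.235},
    {"x":0,"y":0,"z":-0.005,"ax":0,"ay":0,"az":0.26},
    {"x":0,"y":0,"z":-0.005,"ax":0,"ay":0,"az":0.285},
    {"x":0,"y":0,"z":-0.005,"ax":0,"ay":0,"az":0.31},
    {"x":0,"y":0,"z":-0.005,"ax":0,"ay":0,"az":0.33},
    {"x":0,"y":0,"z":-0.005,"ax":0,"ay":0,"az":0.35},
    {"x":0,"y":0,"z":-0.005,"ax":0,"ay":0,"az":0.365},
    {"x":0,"y":0,"z":-0.005,"ax":0,"ay":0,"az":0.38},
    {"x":0,"y":0,"z":-0.005,"ax":0,"ay":0,"az":0.39},
    {"x":0,"y":0,"z":-0.005,"ax":0,"ay":0,"az":0.395},
    {"x":0,"y":0,"z":-0.005,"ax":0,"ay":0,"az":0.395},
  ],
)

```text
t: 15.05
eef_pos: [0.559, -0.1338, 0.1718]
tool_rot: [0.001, 0.991, -0.131, 0.0]
ft_force: [5.4, -9.9, -16.0]
gripper_width: 0.222
finger_force: 79.1
```

```bash
python3 - <<'E'
from h import *
s=r.get_state();print(s['t'],s['eef_pos'],np.round(s['joints'],2),s['ft_force'],s['ft_torque'],s['gripper_width'])
print(np.degrees(np.arctan2(*toq().as_matrix()[[1,0],1])))
c=r.camera('wrist');np.save('pics/w6.npy',c,allow_pickle=True)
cv2.imwrite('pics/w6.png',c['color'][:,:,::-1])
E
```

```text
15.05 [ 0.55896293 -0.13375251  0.17184729] [-0.49  0.75  0.98  1.83 -0.74  0.99 -1.03] [  5.37407868  -9.89672604 -16.00284559] [-1.91618146 -1.28717117  0.02549053] 0.22201425144285689
-105.10129816965676
```

View pics/w6.png

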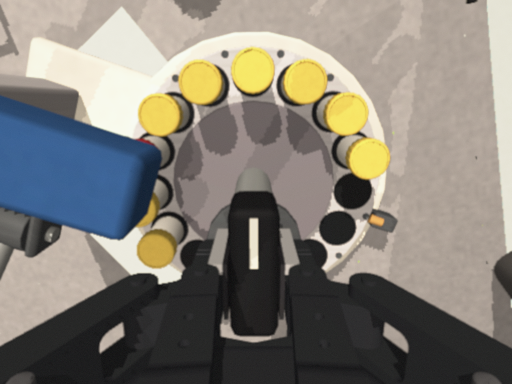

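The carousel turned with the tool: pots stay at the same wrist pixels, such as (345,113) and (369,158), and the red cap sits under the head at (145,145). The measured turn is 71.2°, so I'll finish the last 0.8°.

Request:
send_rows(
  series=[
    {"x":0,"y":0,"z":0.005,"ax":0,"ay":0,"az":0.003},
    {"x":0,"y":0,"z":0.005,"ax":0,"ay":0,"az":0.005},
    {"x":0,"y":0,"z":0.005,"ax":0,"ay":0,"az":0.005},
    {"x":0,"y":0,"z":0.005,"ax":0,"ay":0,"az":0.005},
    {"x":0,"y":0,"z":0.005,"ax":0,"ay":0,"az":0.005},
  ],
)

```text
t: 15.6
eef_pos: [0.559, -0.1338, 0.1717]
tool_rot: [0.001, 0.99, -0.139, 0.001]
ft_force: [0.0, -6.3, 3.6]
gripper_width: 0.218
finger_force: 81.8
```

```bash
python3 - <<'E'
from h import *
s=r.get_state();print(s['t'],s['eef_pos'],s['ft_force'],s['ft_torque'],s['finger_force'])
print(np.degrees(np.arctan2(*toq().as_matrix()[[1,0],1])))
c=r.camera('wrist'); o=np.load('pics/w5.npy',allow_pickle=True).item()
# yellow pot rightmost two, axis in wrist frame compare
for k in (o,c):
    im=k['color'].astype(int); m=((im[...,0]-im[...,2]>90)&(im[...,1]>120)).astype(np.uint8); m[:90]=0; m[:,:320]=0;m[190:]=0
    n,l,st,ce=cv2.connectedComponentsWithStats(m); print([(q.round(1).tolist(),int(a)) for q,a in zip(ce[1:],st[1:,4]) if a>300])
E
```

```text
15.6 [ 0.55896402 -0.1338078   0.17174932] [ 0.01017076 -6.31897121  3.61820405] [-1.19564273  0.03410973  0.13196985] 81.8477475643158
-105.9816257747971
[([347.3, 113.4], 1426), ([369.3, 158.3], 1348)]
[([346.4, 113.5], 1474), ([368.5, 158.0], 1376)]
```

The tool has turned 72.05° with no slip (pot shift under 1 px), and forces are low. Handing in.

```bash
python3 -c "
from cell import r
print(r.sign_off())"
```

```text
the job is handed in; nothing more can be done
None
```

The lever was pulled to its stop and eased back home, and the knob was turned 72° clockwise (three clicks) and is still gripped with the red-capped pot under the press; the job was handed in at about 16 s, and the sign-off gave no verdict.

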